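# Turn the lazy Susan to bring the tin to the front

## Task

Bring the squat food tin round to the front: push the turntable round by its rim or rim pegs with the fingertips until the tin stands squarely in line with the tongue that sticks out from under the turntable on the robot's side. Push smoothly and gently so that everything on the turntable keeps standing in its place; touch or lift none of the things standing on it, and leave the things around it where they are. Then take the fingers away and leave the turntable at rest.

Things in the scene. Friction and masses are not known exactly. Their poses are not given: they have to be found in the camera images.
- foot: Fixed dark wooden foot: a round base 180 mm across, 13 mm tall, under the turntable, with one flat tongue (26 mm wide, 9 mm thick) running out along the foot's -x axis to 213 mm from the centre; its last 48 mm show beyond the turntable's rim, on the robot's side. The tongue is the front mark. Origin: centre of the underside, on the turning axis; z up.
- turntable: Round wooden turntable, 330 mm across, 18 mm thick, turning about the vertical axis of the foot; its stops are nearly two turns off either way. It stays where it is left (friction 0.15 N m, about 1 N at the rim). Origin: centre of its underside, on the axis, 15 mm above the worktop; its top is 33 mm above the worktop. A small knob (24 mm across, 28 mm tall) stands in its middle.
- tin: The squat food tin, 58 mm across and 72 mm tall, shorter and wider than the jars and without a cap, standing loose on the turntable, its axis about 70 mm from the turntable's axis. Origin: centre of its underside. Rides along as the turntable turns.
- jar_a: Clear spice jar with a screw cap, 41 mm across and 90 mm tall, standing loose on the turntable, its axis about 67 mm from the turntable's axis. Origin: centre of its underside. Not to be touched.
- jar_b: Clear spice jar with a screw cap, 41 mm across and 90 mm tall, standing loose on the turntable, its axis about 67 mm from the turntable's axis. Origin: centre of its underside. Not to be touched.
- jar_c: Opaque spice jar with a screw cap, 41 mm across and 94 mm tall, standing loose on the turntable, its axis about 67 mm from the turntable's axis. Origin: centre of its underside. Not to be touched.
- mug: Striped mug, 90 mm across and 100 mm tall, with a handle; loose on the worktop to the left of the turntable. Origin: underside. Leave alone.
- lemon: Lemon, 78 x 55 x 56 mm, loose on the worktop at the left. Origin: underside. Leave alone.
- peeler: Peeler, 170 mm long, lying loose at the left front. Origin: underside. Leave alone.
- peg0 (a point): Top centre of one of six alike upright round finger pegs along the turntable's rim: 14 mm across, standing 45 mm above its top (up to 78 mm above the worktop), 150 mm from the axis, at 30 (this one), 90, 150, 210, 270 and 330 degrees from the turntable's x axis, counter-clockwise from above.
There are look-alikes about, which are no part of the job. Leave any blue look-alike of the tin alone.

How it is judged:
By the outcome, as a careful person would: the job done as asked, in the order asked, and still so for the second after the job is handed in, with the robot touching nothing.
It also fails if it takes over 59 s, if anything falls off the work surface, if the arm or the gripper's body presses on something with over 40 N, if the wrist force passes 120 N, or if a joint passes its speed limit or range.

## Robot

A 7-joint arm with a two-finger parallel gripper is mounted at the origin on a cart in front of the work surface, level with it; the furniture and walls round the work are solid. World frame = base frame: x ahead of the robot, y to its left, z up, the work surface at z = 0. Lengths are in m, angles in rad, forces in N, time in s.
With the tool pointing down it reaches from about 0.425 to 0.875 m from the base axis. Payload 4.7 kg.
Tool frame: the origin (TCP) lies midway between the tips of the shut fingers; the grasp point (between the pads) lies 19 mm behind it (bot.grip_point_offset is the distance from the TCP to the grasp point, in m); z points along the fingers, y is the line along which they close (so a half turn about z gives the same grasp; the last joint's range is limited). The gripper opens to 87 mm and grips with 3 to 60 N. Pads are 19 mm wide; open, the fingers measure 117 mm over their backs; the gripper's body (75 mm by 190 mm) begins 51 mm behind the grasp point.
Start: joints at [0.014, 0.321, -0.07, 1.45, 0.023, 1.371, -0.057], TCP at [0.65, -0, 0.223] pointing down, gripper open.
Joint ranges: [-2.86, 2.86], [-0.3, 2.09], [-1.38, 1.24], [0.06, 2.45], [-1.56, 4.7], [0.09, 2.05], [-2.69, 2.69]. Speed limits (rad/s): [2.57, 2.57, 3.14, 3.14, 3.14, 3.14, 3.14].

## Interface

Orientations are given as a unit quaternion [w, x, y, z].
In Python, from plant import observe, snapshot, bot gives the robot as it stands.
- The arm moves only by the tool step_arm, never from a script. Its argument "steps" is a list of rows, each a list of 3 entries, a list of its own where there are three numbers: the opening, from 0 (shut) to 1 (fully open), then the shift along the tool's x, y, z in units of 25 mm (1.0 is 25 mm), then the turn, a rotation vector about the tool's x, y, z in units of 5 degrees (1.0 is 5 degrees). In form: [[gripper, [x, y, z], [rx, ry, rz]], ...]. A call has exactly 8 rows; each row shifts and turns the commanded pose from where the row before left it, along the tool's axes as they then stand; what a row does not reach is not made up. A row lasts 1/12 s, in which the tool goes at most 41.7 mm and 7.16 degrees, less where a joint would pass 70% of its speed; a pose out of reach is approached as far as the arm can. A call with a number of a shift or a turn outside -1 to 1 is refused whole. A call with a gripper value outside its range is refused whole. The fingers move at their own pace and stop on an object; the grip force is fixed at half the most. Time passes only in rows, so rows that do not move let the fingers close, or fill a call up. It gives the time, the measured TCP pose, the force, the opening and the grip force at its end, in the units of the state.
- observe(): the state, without advancing time (a new reading comes with each control period).
- snapshot(name): name is "scene" or "side" or "wrist"; returns a dict with "frame" (384x512x3 uint8, blue, green, red), "range_z" (384x512 float32, m along the optical axis (not along the pixel's ray), 0 where there is no reading), "camera_matrix" (3x3 intrinsics, pixels), "k1" (the pictures are not rectified: a ray, as slopes to the right and down, at radius r is drawn at 1 + k1 r^2 times it, then the intrinsics apply), "extrinsics" (4x4, takes a point from camera to world coordinates); the wrist camera has in their place "tool_from_camera" (4x4, takes a point from camera to tool coordinates, whose origin is the TCP and whose axes are the flange's). Camera axes: x right, y down, z forward; pixel columns grow to the right and rows downward; lengths in m; the calibration is good to about 2 mm. A picture is of the moment at which its call begins: read the wrist's pose just before it.
- bot.close_job(): hands the job in; it is judged then, once.
The state is a dict: "clock": time; "joint_pos": joint angles; "qd": joint speeds; "joint_torque": joint torques, N m; "tool_pos": TCP position; "eef_rot": TCP orientation; "wrist_force": force on the tool from outside, world axes, zero at the start; "moment": the same for the moment, N m; "gripper_width": opening from 0.0 (shut) to 1.0 (fully open); "finger_force": force on a finger pad.
Only numpy, scipy, OpenCV 4.12 (cv2) and the standard library are available. Lean on these libraries where they do the work, as an engineer would, in place of code of your own. Each camera call takes 0.05 s, during which the arm holds its last target. There are 200 camera calls.

## Working session

There is one attempt and no reset: what is moved stays moved. The work goes in short steps, Python scripts to look and compute and a tool call to move; the robot and the scene stay as the last step left them, time stands still between calls to the robot, and variables do not carry over. Pictures are saved under pics/ and viewed, at most 10 in all, crops included, and the job is handed in when it is done.

Besides the shell and the picture viewer there is one more tool, called after "Emit:" as a command line: name --argument value ..., lists and objects as JSON in quotes. step_arm: Moves the arm, as the interface text tells. Its arguments: {"type":"object","properties":{"steps":{"type":"array","items":{"type":"array"}}},"required":["steps"]}

```bash
mkdir -p pics; cat > h.py <<'E'
import numpy as np, cv2
from plant import observe, snapshot, bot
def world(s,T=None):
    K=s["camera_matrix"];z=s["range_z"];h,w=z.shape
    u,v=np.meshgrid(np.arange(w),np.arange(h))
    a=(u-K[0,2])/K[0,0];b=(v-K[1,2])/K[1,1]
    x,y=a.copy(),b.copy()
    for _ in range(8):
        f=1+s["k1"]*(x*x+y*y);x,y=a/f,b/f
    P=np.stack([x*z,y*z,z],-1)
    T=s["extrinsics"] if T is None else T
    W=P@T[:3,:3].T+T[:3,3]; W[z==0]=np.nan
    return W
E
python3 - <<'E'
from h import *
ims=[]
for n in ("scene","side"):
    s=snapshot(n); np.savez("pics/"+n+".npz",**s); cv2.imwrite(f"pics/{n}.png",s["frame"]); W=world(s)
    print(n,s["extrinsics"][:3,3].round(3))
    for h in (0.033,0.078,0.072,0.09,0.094):
        m=(abs(W[...,2]-h)<.003)&(W[...,0]>.3)&(W[...,0]<1.1)
        k,l,st,c=cv2.connectedComponentsWithStats(m.astype(np.uint8))
        for i in range(1,k):
            if st[i,4]>25:
                p=W[l==i]; print(h,c[i].round(),st[i,4],np.median(p,0).round(3),p.min(0)[:2].round(3),p.max(0)[:2].round(3),s["frame"][l==i].mean(0).round())
print(observe())
E
```

```text
scene [-0.164 -0.531  1.109]
0.033 [187. 137.] 27 [0.58  0.396 0.033] [0.567 0.39 ] [0.621 0.424] [83. 97. 98.]
0.033 [371. 154.] 33 [ 0.92  -0.119  0.033] [ 0.915 -0.157] [ 0.926 -0.078] [90. 95. 98.]
0.033 [282. 199.] 4052 [ 0.568 -0.023  0.033] [ 0.436 -0.163] [0.763 0.162] [ 81. 105. 139.]
0.033 [426. 184.] 34 [ 0.92  -0.321  0.032] [ 0.914 -0.355] [ 0.925 -0.285] [88. 93. 96.]
0.033 [465. 205.] 67 [ 0.92  -0.447  0.033] [ 0.913 -0.502] [ 0.924 -0.394] [85. 90. 93.]
0.033 [442. 210.] 122 [ 0.855 -0.4    0.032] [ 0.836 -0.453] [ 0.873 -0.368] [164. 159. 155.]
0.033 [504. 246.] 28 [ 0.851 -0.599  0.033] [ 0.841 -0.611] [ 0.865 -0.584] [136. 133. 131.]
0.078 [250.  79.] 93 [0.927 0.412 0.078] [0.914 0.32 ] [0.937 0.493] [139. 152. 160.]
0.078 [58. 92.] 101 [0.419 0.888 0.078] [0.352 0.878] [0.483 0.9  ] [128. 140. 147.]
0.078 [352. 131.] 134 [ 0.927 -0.032  0.077] [ 0.916 -0.117] [0.935 0.066] [139. 152. 160.]
0.078 [388. 150.] 70 [ 0.928 -0.166  0.077] [ 0.914 -0.213] [ 0.94  -0.124] [148. 160. 168.]
0.078 [424. 169.] 30 [ 0.928 -0.293  0.077] [ 0.915 -0.314] [ 0.937 -0.274] [156. 
[... 6805 characters left out ...]
7007655,  1.45157032,  0.02262077,
        1.37078827, -0.05692058]), 'qd': array([-1.01485410e-03, -2.21886515e-03, -4.73198841e-04, -2.65431448e-03,
       -2.15585194e-03, -9.73106201e-05,  5.94171862e-04]), 'joint_torque': array([ 1.37795760e-04, -4.92569017e+01, -4.06077392e-01, -3.13399816e+01,
       -6.42974046e-02,  3.95253638e-02,  6.49213871e-05]), 'tool_pos': array([ 6.49500617e-01, -7.34731105e-05,  2.21569089e-01]), 'eef_rot': array([-5.64613268e-04,  7.07111778e-01,  7.07101263e-01, -6.47102134e-04]), 'wrist_force': array([-0.16058162,  0.4754336 , -0.18264554]), 'moment': array([-0.02025929,  0.02288937,  0.00636958]), 'finger_force': 0.0, 'gripper_width': 1.0010902747414259}
```

```bash
ls pics
```

```text
scene.npz
scene.png
side.npz
side.png
```

View pics/scene.png

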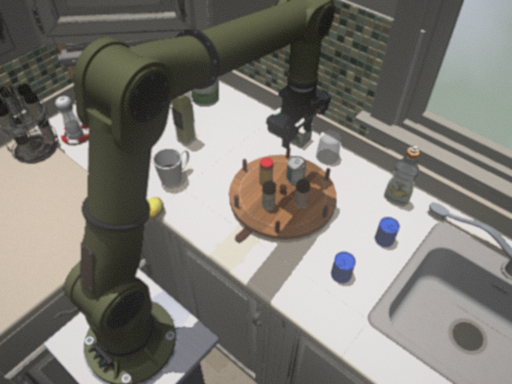

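View pics/side.png

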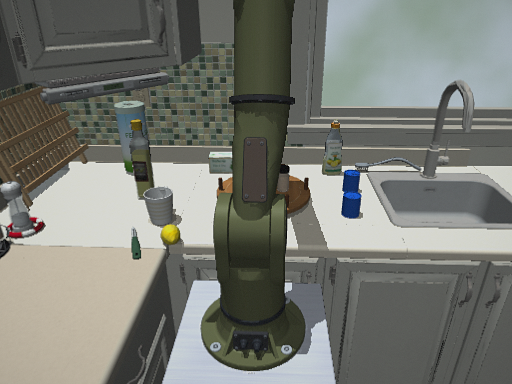

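The scene view shows the turntable centred near (283,195) and the tongue near (245,234). Candidates for the tin:
- **(296,168):** pale, capless and squat, on the turntable. This fits.
- **(329,147):** pale object behind the turntable, so not it.
- **(343,267) and (387,232):** blue look-alikes, so not them.
- **(266,170), (269,195) and (302,192):** capped jars.

I'll confirm with an enlarged crop and the wrist camera.

```bash
python3 - <<'E'
from h import *
from scipy.spatial.transform import Rotation as R
d=dict(np.load("pics/scene.npz"));W=world(d)
f=d["frame"]
c=cv2.resize(f[130:255,215:355],None,fx=4,fy=4,interpolation=cv2.INTER_CUBIC)
o=observe();s=snapshot("wrist");np.savez("pics/w.npz",**s)
T=np.eye(4);q=o["eef_rot"];T[:3,:3]=R.from_quat([q[1],q[2],q[3],q[0]]).as_matrix();T[:3,3]=o["tool_pos"]
Ww=world(s,T@s["tool_from_camera"])
cv2.imwrite("pics/crop.png",c);cv2.imwrite("pics/w.png",s["frame"])
# circle fit to rim: extreme points in convex hull of top-plane points
m=(abs(W[...,2]-.031)<.005)&(W[...,0]>.4)&(W[...,0]<.78)&(abs(W[...,1])<.2)
p=W[m][:,:2].astype(np.float32);hull=cv2.convexHull(p)[:,0]
A=np.c_[2*hull,np.ones(len(hull))];x=np.linalg.lstsq(A,(hull**2).sum(1),rcond=None)[0]
print("centre",x[:2],"r",np.sqrt(x[2]+x[0]**2+x[1]**2),len(hull))
m=(abs(W[...,2]-.007)<.006)&(W[...,0]>.33)&(W[...,0]<.46)&(abs(W[...,1])<.08)&(f.max(-1)<110)
ys,xs=np.nonzero(m);P=W[m];print("tongue px",xs.mean(),ys.mean(),len(P),P.mean(0),P.min(0),P.max(0))
for N,V,fr in(("scene",W,f),("wrist",Ww,s["frame"])):
  m=(V[...,2]>.05)&(V[...,2]<.11)&(np.hypot(V[...,0]-x[0],V[...,1]-x[1])<.17)
  k,l,st,cc=cv2.connectedComponentsWithStats(m.astype(np.uint8))
  for i in range(1,k):
    if st[i,4]>8:
      q=V[l==i];zt=np.percentile(q[:,2],95);t=q[q[:,2]>zt-.006];print(N,cc[i].round(),st[i,4],zt.round(3),np.median(t,0).round(3),t.min(0)[:2].round(3),t.max(0)[:2].round(3))
E
```

```text
centre [5.99440588e-01 4.68886205e-04] r 0.16442913515831117 48
tongue px 244.08256880733944 234.11926605504587 109 [ 0.42045178 -0.00263161  0.00766396] [ 0.39193781 -0.04657815  0.00127713] [0.45322222 0.02460199 0.01270706]
scene [288. 152.] 25 0.077 [0.728 0.076 0.073] [0.718 0.074] [0.732 0.076]
scene [296. 168.] 422 0.105 [0.671 0.008 0.102] [ 0.644 -0.023] [0.702 0.036]
scene [244. 163.] 41 0.076 [0.595 0.15  0.075] [0.59  0.143] [0.602 0.156]
scene [265. 175.] 171 0.107 [0.583 0.054 0.105] [0.574 0.043] [0.604 0.079]
scene [327. 172.] 37 0.078 [ 0.733 -0.071  0.076] [ 0.726 -0.076] [ 0.738 -0.064]
scene [283. 187.] 41 0.063 [0.6   0.001 0.059] [ 0.587 -0.009] [0.61  0.011]
scene [301. 197.] 189 0.108 [ 0.584 -0.079  0.107] [ 0.581 -0.089] [ 0.605 -0.057]
scene [268. 199.] 189 0.108 [ 0.517 -0.013  0.106] [ 0.511 -0.018] [0.538 0.011]
scene [236. 199.] 41 0.078 [0.468 0.07  0.076] [0.463 0.066] [0.475 0.077]
scene [325. 210.] 41 0.078 [ 0.603 -0.149  0.076] [ 0.6   -0.156] [ 0.612 -0.144]
scene [277. 225.] 42 0.078 [ 0.471 -0.08   0.077] [ 0.467 -0.084] [ 0.48  -0.072]
wrist [205.  41.] 241 0.079 [0.598 0.149 0.077] [0.592 0.143] [0.604 0.156]
wrist [329. 111.] 209 0.078 [0.729 0.08  0.077] [0.723 0.073] [0.736 0.086]
wrist [224. 124.] 194 0.108 [0.617 0.066 0.107] [0.608 0.048] [0.62  0.082]
wrist [ 94. 121.] 291 0.078 [0.473 0.07  0.077] [0.466 0.063] [0.478 0.077]
wrist [279. 182.] 2655 0.104 [0.674 0.006 0.102] [ 0.646 -0.022] [0.702 0.034]
wrist [161. 179.] 723 0.108 [0.55  0.01  0.107] [ 0.53  -0.013] [0.554 0.02 ]
wrist [216. 181.] 293 0.062 [0.604 0.001 0.06 ] [ 0.592 -0.011] [0.614 0.011]
wrist [218. 230.] 504 0.101 [ 0.604 -0.051  0.099] [ 0.591 -0.054] [ 0.616 -0.049]
wrist [322. 234.] 43 0.068 [ 0.732 -0.065  0.064] [ 0.73  -0.068] [ 0.734 -0.064]
wrist [224. 293.] 127 0.075 [ 0.609 -0.144  0.073] [ 0.602 -0.148] [ 0.615 -0.142]
```

View pics/crop.png

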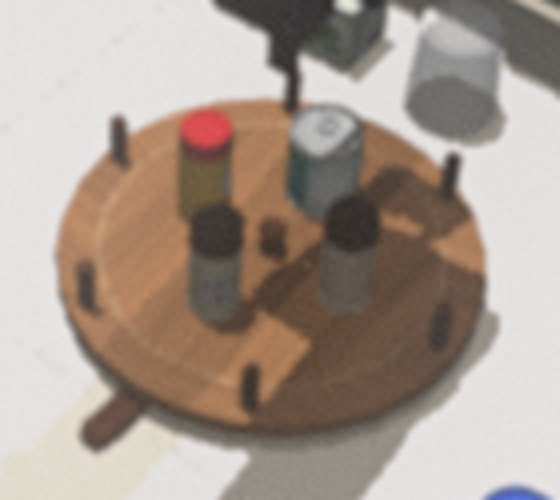

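View pics/w.png

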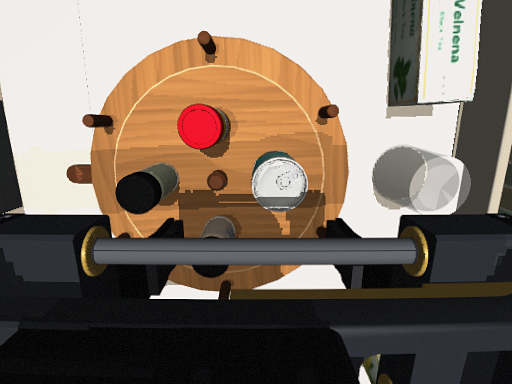

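The wrist view confirms it: the white-lidded, capless tin is at (280,181) on the turntable. The knob is at (217,180), the tongue at (80,173) and the loose glass at (400,175), off the table. The tin is at about +4° and has to go to about 180°. I'll straddle the 210° peg, sweep it counter-clockwise along the right-hand side, and finish with a second peg.

Emit:
step_arm --steps '[[0.5,[-0.385,-0.89,0],[0,0,0]],[0.5,[-0.385,-0.89,0],[0,0,0]],[0.5,[-0.385,-0.89,0],[0,0,0]],[0.5,[-0.385,-0.89,0],[0,0,0]],[0.5,[-0.385,-0.89,0],[0,0,0]],[0.5,[-0.385,-0.89,0],[0,0,0]],[0.5,[-0.385,-0.89,0],[0,0,0]],[0.5,[-0.385,-0.89,0],[0,0,0]]]'

```text
clock: 0.82
tool_pos: [0.4706, -0.0774, 0.2222]
eef_rot: [-0.0, 0.707, 0.707, -0.0]
wrist_force: [0.3, -0.5, 1.2]
gripper_width: 0.524
finger_force: 0.0
```

Emit:
step_arm --steps '[[0.5,[0,0,0],[0,0,1]],[0.5,[0,0,0],[0,0,1]],[0.5,[0,0,0],[0,0,1]],[0.5,[0,0,0],[0,0,1]],[0.5,[0,0,0],[0,0,1]],[0.5,[0,0,0],[0,0,1]],[0.5,[0,0,0],[0,0,1]],[0.5,[0,0,0],[0,0,1]]]'

```text
clock: 1.48
tool_pos: [0.4717, -0.077, 0.2223]
eef_rot: [-0.0, 0.907, 0.421, -0.0]
wrist_force: [-0.6, 0.5, 0.2]
gripper_width: 0.501
finger_force: 0.0
```

Emit:
step_arm --steps '[[0.5,[0,0,0],[0,0,1]],[0.5,[0,0,0],[0,0,1]],[0.5,[0,0,0],[0,0,1]],[0.5,[0,0,0],[0,0,0.8]],[0.5,[0,0,0],[0,0,0]],[0.5,[0,0,0],[0,0,0]],[0.5,[0,0,0],[0,0,0]],[0.5,[0,0,0],[0,0,0]]]'

```text
clock: 2.15
tool_pos: [0.472, -0.077, 0.2225]
eef_rot: [0.0, 0.963, 0.268, -0.0]
wrist_force: [-0.4, 0.6, 0.2]
gripper_width: 0.498
finger_force: 0.0
```

```bash
cat >> h.py <<'E'
from scipy.spatial.transform import Rotation as R
def wrist():
    o=observe();s=snapshot("wrist")
    T=np.eye(4);T[:3,:3]=R.from_quat(np.roll(o["eef_rot"],-1)).as_matrix();T[:3,3]=o["tool_pos"]
    return o,T,s,world(s,T@s["tool_from_camera"])
def blobs(V,zmin=.05,cx=.601,cy=0.):
    m=(V[...,2]>zmin)&(V[...,2]<.115)&(np.hypot(V[...,0]-cx,V[...,1]-cy)<.17)
    k,l,st,cc=cv2.connectedComponentsWithStats(m.astype(np.uint8))
    for i in range(1,k):
        if st[i,4]>20:
            q=V[l==i];zt=np.percentile(q[:,2],95);t=q[q[:,2]>zt-.006]
            c=(t.min(0)+t.max(0))/2-[cx,cy,0]
            print(cc[i].round(),st[i,4],zt.round(3),(c[:2]+[cx,cy]).round(4),"size",np.ptp(t,0)[:2].round(3),"ang",np.degrees(np.arctan2(c[1],c[0])).round(1),"r",np.hypot(*c[:2]).round(3))
def tongue(V,f,cx=.601,cy=0.):
    rr=np.hypot(V[...,0]-cx,V[...,1]-cy)
    m=(V[...,2]<.014)&(V[...,2]>.004)&(rr>.172)&(rr<.21)&(V[...,0]<.46)&(f.max(-1)<120)
    p=V[m]; print("tongue",len(p), p.mean(0).round(4) if len(p) else "", "y range",np.percentile(p[:,1],[2,98]).round(4) if len(p) else "")
E
python3 - <<'E'
from h import *
o,T,s,V=wrist();print(o["clock"],o["tool_pos"],T[:3,:2].T.round(3),o["joint_pos"].round(2));blobs(V);tongue(V,s["frame"])
d=dict(np.load("pics/w.npz"));T=np.eye(4);T[:3,:3]=R.from_quat([.7071,.7071,-.0006,-.0006]).as_matrix();T[:3,3]=[.6495,0,.2216]
V=world(d,T@d["tool_from_camera"]);blobs(V);tongue(V,d["frame"])
E
```

```text
2.15 [ 0.47195356 -0.07702832  0.22249936] [[ 0.857  0.516 -0.   ]
 [ 0.516 -0.857  0.   ]] [ 0.15 -0.04 -0.04  1.86 -0.    1.32 -0.92]
[203.  16.] 962 0.112 [0.5889 0.0576] size [0.02  0.029] ang 101.9 r 0.059
[286.   2.] 138 0.063 [ 0.6514 -0.0075] size [0.012 0.019] ang -8.5 r 0.051
[257.  40.] 391 0.061 [ 6.029e-01 -4.000e-04] size [0.022 0.022] ang -13.1 r 0.002
[303.  82.] 458 0.112 [ 0.5931 -0.0669] size [0.022 0.036] ang -96.8 r 0.067
[235. 107.] 163 0.112 [ 0.5321 -0.0151] size [0.033 0.011] ang -167.7 r 0.07
[376. 111.] 234 0.078 [ 0.6079 -0.1496] size [0.013 0.012] ang -87.4 r 0.15
[140. 115.] 234 0.078 [0.4708 0.0695] size [0.013 0.012] ang 151.9 r 0.148
[259. 180.] 157 0.079 [ 0.4761 -0.0799] size [0.013 0.013] ang -147.4 r 0.148
tongue 217 [ 0.4095 -0.0008  0.0086] y range [-0.0129  0.0125]
[205.  41.] 241 0.079 [0.5982 0.1496] size [0.012 0.013] ang 91.1 r 0.15
[329. 111.] 209 0.078 [0.7294 0.0796] size [0.013 0.013] ang 31.8 r 0.151
[223. 125.] 221 0.113 [0.6146 0.0636] size [0.01  0.035] ang 77.9 r 0.065
[ 94. 121.] 291 0.078 [0.4717 0.0701] size [0.012 0.014] ang 151.5 r 0.147
[279. 182.] 2655 0.105 [0.674  0.0061] size [0.056 0.056] ang 4.8 r 0.073
[160. 179.] 799 0.113 [0.5401 0.0021] size [0.027 0.036] ang 178.1 r 0.061
[216. 181.] 293 0.062 [6.031e-01 1.000e-04] size [0.021 0.022] ang 2.1 r 0.002
[218. 230.] 504 0.101 [ 0.6035 -0.0516] size [0.026 0.005] ang -87.2 r 0.052
[322. 234.] 43 0.068 [ 0.7318 -0.066 ] size [0.004 0.004] ang -26.8 r 0.147
[224. 293.] 127 0.075 [ 0.6086 -0.1447] size [0.013 0.006] ang -87.0 r 0.145
tongue 355 [0.4106 0.0011 0.0089] y range [-0.0107  0.0128]
```

Emit:
step_arm --steps '[[0.5,[0.08,0.19,0.85],[0,0,0]],[0.5,[0,0,0.9],[0,0,0]],[0.5,[0,0,0.9],[0,0,0]],[0.5,[0,0,0.9],[0,0,0]],[0.5,[0,0,0.9],[0,0,0]],[0.5,[0,0,0.9],[0,0,0]],[0.5,[0,0,0.9],[0,0,0]],[0.5,[0,0,0.6],[0,0,0]]]'

```text
clock: 2.87
tool_pos: [0.475, -0.0799, 0.0493]
eef_rot: [-0.0, 0.964, 0.268, -0.001]
wrist_force: [-0.5, -0.4, -0.1]
gripper_width: 0.502
finger_force: 0.0
```

Emit:
step_arm --steps '[[0.3,[0,0,0],[0,0,0]],[0.3,[0,0,0],[0,0,0]],[0.3,[0,0.05,0],[0,0,0]],[0.3,[0,0.05,0],[0,0,0]],[0.3,[0,0.05,0],[0,0,0]],[0.3,[0,0.05,0],[0,0,0]],[0.3,[0,0.05,0],[0,0,0]],[0.3,[0,0.05,0],[0,0,0]]]'

```text
clock: 3.53
tool_pos: [0.4803, -0.0863, 0.0518]
eef_rot: [-0.0, 0.964, 0.267, 0.0]
wrist_force: [-1.5, 0.8, 1.9]
gripper_width: 0.304
finger_force: 0.5
```

Emit:
step_arm --steps '[[0.3,[0.005,0.052,0],[0,0,-0.2]],[0.3,[0.008,0.105,0],[0,0,-0.3]],[0.3,[0.01,0.157,0],[0,0,-0.4]],[0.3,[0.012,0.21,0],[0,0,-0.5]],[0.3,[0.012,0.262,0],[0,0,-0.6]],[0.3,[0.01,0.262,0],[0,0,-0.6]],[0.3,[0.008,0.262,0],[0,0,-0.6]],[0.3,[0.006,0.262,0],[0,0,-0.6]]]'

```text
clock: 4.2
tool_pos: [0.5065, -0.1155, 0.0512]
eef_rot: [-0.0, 0.906, 0.424, -0.0]
wrist_force: [0.1, 0.9, -0.1]
gripper_width: 0.298
finger_force: 0.6
```

Emit:
step_arm --steps '[[0.3,[0.006,0.262,0],[0,0,-0.5]],[0.3,[0.006,0.262,0],[0,0,-0.5]],[0.3,[0.006,0.262,0],[0,0,-0.5]],[0.3,[0.006,0.262,0],[0,0,-0.5]],[0.3,[0.006,0.262,0],[0,0,-0.5]],[0.3,[0.006,0.262,0],[0,0,-0.5]],[0.3,[0.006,0.262,0],[0,0,-0.5]],[0.3,[0.006,0.262,0],[0,0,-0.5]]]'

```text
clock: 4.87
tool_pos: [0.5514, -0.1418, 0.0511]
eef_rot: [-0.0, 0.818, 0.575, -0.0]
wrist_force: [-0.8, 0.6, 1.5]
gripper_width: 0.297
finger_force: 0.6
```

Emit:
step_arm --steps '[[0.3,[0.006,0.262,0],[0,0,-0.5]],[0.3,[0.006,0.262,0],[0,0,-0.5]],[0.3,[0.006,0.262,0],[0,0,-0.5]],[0.3,[0.006,0.262,0],[0,0,-0.5]],[0.3,[0.006,0.262,0],[0,0,-0.5]],[0.3,[0.006,0.262,0],[0,0,-0.5]],[0.3,[0.006,0.262,0],[0,0,-0.5]],[0.3,[0.006,0.262,0],[0,0,-0.5]]]'

```text
clock: 5.53
tool_pos: [0.6027, -0.1513, 0.0511]
eef_rot: [-0.0, 0.706, 0.708, -0.001]
wrist_force: [-1.2, 0.5, 1.0]
gripper_width: 0.301
finger_force: 0.6
```

Emit:
step_arm --steps '[[0.3,[0.006,0.262,0],[0,0,-0.5]],[0.3,[0.006,0.262,0],[0,0,-0.5]],[0.3,[0.006,0.262,0],[0,0,-0.5]],[0.3,[0.006,0.262,0],[0,0,-0.5]],[0.3,[0.006,0.262,0],[0,0,-0.5]],[0.3,[0.006,0.262,0],[0,0,-0.5]],[0.3,[0.006,0.262,0],[0,0,-0.5]],[0.3,[0.006,0.262,0],[0,0,-0.5]]]'

```text
clock: 6.2
tool_pos: [0.6541, -0.1427, 0.051]
eef_rot: [-0.0, 0.573, 0.82, -0.001]
wrist_force: [-0.1, -1.0, 0.8]
gripper_width: 0.299
finger_force: 0.6
```

Emit:
step_arm --steps '[[0.3,[0.006,0.262,0],[0,0,-0.5]],[0.3,[0.006,0.262,0],[0,0,-0.5]],[0.3,[0.006,0.262,0],[0,0,-0.5]],[0.3,[0.004,0.21,0],[0,0,-0.4]],[0.3,[0.003,0.157,0],[0,0,-0.3]],[0.3,[0.002,0.105,0],[0,0,-0.2]],[0.3,[0.001,0.052,0],[0,0,-0.1]],[0.3,[0,0,0],[0,0,0]]]'

```text
clock: 6.87
tool_pos: [0.6836, -0.1268, 0.0511]
eef_rot: [-0.0, 0.481, 0.877, 0.0]
wrist_force: [-0.3, 0.1, -0.1]
gripper_width: 0.302
finger_force: 0.0
```

Emit:
step_arm --steps '[[0.5,[0,-0.1,0],[0,0,0]],[0.5,[0,-0.1,-0.1],[0,0,0]],[0.5,[0,0,-0.9],[0,0,0]],[0.5,[0,0,-1],[0,0,0]],[0.5,[0,0,-1],[0,0,0]],[0.5,[0,0,-1],[0,0,0]],[0.5,[0,0,-1],[0,0,0]],[0.5,[0,0,-1],[0,0,0]]]'

```text
clock: 7.53
tool_pos: [0.6789, -0.1298, 0.203]
eef_rot: [0.0, 0.481, 0.877, 0.0]
wrist_force: [0.2, 0.2, 0.5]
gripper_width: 0.502
finger_force: 0.0
```

Emit:
step_arm --steps '[[0.5,[0.93,-0.49,0],[0,0,0]],[0.5,[0.93,-0.49,0],[0,0,0]],[0.5,[0.93,-0.49,0],[0,0,0]],[0.5,[0.93,-0.49,0],[0,0,0]],[0.5,[0.93,-0.49,0],[0,0,0]],[0.5,[0.93,-0.49,0],[0,0,0]],[0.5,[0.93,-0.49,0],[0,0,0]],[0.5,[0.93,-0.49,0],[0,0,0]]]'

```text
clock: 8.2
tool_pos: [0.4953, -0.0249, 0.2016]
eef_rot: [0.0, 0.481, 0.877, 0.0]
wrist_force: [0.6, 0.5, -0.1]
gripper_width: 0.5
finger_force: 0.0
```

Emit:
step_arm --steps '[[0.5,[0.93,-0.49,0],[0,0,0]],[0.5,[0.93,-0.49,0],[0,0,0]],[0.5,[0,0,0],[0,0,1]],[0.5,[0,0,0],[0,0,1]],[0.5,[0,0,0],[0,0,1]],[0.5,[0,0,0],[0,0,1]],[0.5,[0,0,0],[0,0,1]],[0.5,[0,0,0],[0,0,1]]]'

```text
clock: 8.87
tool_pos: [0.4508, 0.0006, 0.2017]
eef_rot: [0.0, 0.693, 0.721, 0.0]
wrist_force: [0.2, -0.3, -0.3]
gripper_width: 0.5
finger_force: 0.0
```

Emit:
step_arm --steps '[[0.5,[0,0,0],[0,0,1]],[0.5,[0,0,0],[0,0,1]],[0.5,[0,0,0],[0,0,1]],[0.5,[0,0,0],[0,0,1]],[0.5,[0,0,0],[0,0,1]],[0.5,[0,0,0],[0,0,1]],[0.5,[0,0,0],[0,0,1]],[0.5,[0,0,0],[0,0,1]]]'

```text
clock: 9.53
tool_pos: [0.4508, 0.0005, 0.2016]
eef_rot: [0.0, 0.898, 0.44, 0.0]
wrist_force: [-0.2, 0.1, -0.0]
gripper_width: 0.499
finger_force: 0.0
```

Emit:
step_arm --steps '[[0.5,[0,0,0],[0,0,1]],[0.5,[0,0,0],[0,0,1]],[0.5,[0,0,0],[0,0,1]],[0.5,[0,0,0],[0,0,1]],[0.5,[0,0,0],[0,0,1]],[0.5,[0,0,0],[0,0,1]],[0.5,[0,0,0],[0,0,1]],[0.5,[0,0,0],[0,0,1]]]'

```text
clock: 10.2
tool_pos: [0.4508, 0.0005, 0.2016]
eef_rot: [0.0, 0.994, 0.107, 0.0]
wrist_force: [-0.3, 0.7, 0.5]
gripper_width: 0.5
finger_force: 0.0
```

Emit:
step_arm --steps '[[0.5,[0,0,0],[0,0,1]],[0.5,[0,0,0],[0,0,1]],[0.5,[0,0,0],[0,0,0.5]],[0.5,[0,0,0],[0,0,0]],[0.5,[0,0,0],[0,0,0]],[0.5,[0,0,0],[0,0,0]],[0.5,[0,0,0],[0,0,0]],[0.5,[0,0,0],[0,0,0]]]'

```text
clock: 10.87
tool_pos: [0.4511, 0.0006, 0.2014]
eef_rot: [0.0, 1.0, 0.0, 0.0]
wrist_force: [1.2, 0.5, 0.2]
gripper_width: 0.501
finger_force: 0.0
```

```bash
python3 - <<'E'
from h import *
o,T,s,V=wrist();print(o["clock"],o["tool_pos"],T[:3,:2].T.round(3),o["joint_pos"].round(2));blobs(V,cx=.603)
s=snapshot("scene");print("scene");blobs(world(s),cx=.601)
cv2.imwrite("pics/c2.png",cv2.resize(s["frame"][130:255,215:355],None,fx=4,fy=4))
E
```

```text
10.8667 [0.45107784 0.00061132 0.20138141] [[ 1.     0.001  0.   ]
 [ 0.001 -1.     0.   ]] [ 0.37 -0.08 -0.41  1.93 -0.03  1.28 -1.6 ]
[176.  31.] 4167 0.104 [0.5945 0.0705] size [0.045 0.057] ang 96.9 r 0.071
[321.  41.] 1041 0.113 [ 0.594 -0.065] size [0.028 0.03 ] ang -97.9 r 0.066
[255.  34.] 459 0.061 [ 6.026e-01 -4.000e-04] size [0.022 0.023] ang -135.5 r 0.001
[128. 112.] 289 0.078 [0.5282 0.1296] size [0.012 0.013] ang 120.0 r 0.15
[382. 113.] 277 0.079 [ 0.5273 -0.129 ] size [0.012 0.014] ang -120.4 r 0.15
[255. 184.] 185 0.079 [0.4532 0.    ] size [0.013 0.013] ang 180.0 r 0.15
scene
[312. 158.] 34 0.077 [7.483e-01 7.000e-04] size [0.011 0.013] ang 0.3 r 0.147
[298. 172.] 197 0.11 [ 0.6634 -0.0032] size [0.028 0.038] ang -3.0 r 0.062
[234. 178.] 39 0.08 [0.5238 0.1301] size [0.011 0.011] ang 120.7 r 0.151
[283. 187.] 41 0.063 [5.975e-01 1.000e-04] size [0.022 0.017] ang 177.8 r 0.003
[270. 198.] 208 0.11 [ 0.5303 -0.0032] size [0.031 0.035] ang -177.4 r 0.071
[301. 197.] 209 0.112 [ 0.5902 -0.0745] size [0.028 0.031] ang -98.2 r 0.075
[333. 192.] 37 0.077 [ 0.6749 -0.1296] size [0.015 0.012] ang -60.3 r 0.149
[250. 215.] 42 0.079 [0.4498 0.0014] size [0.014 0.011] ang 179.5 r 0.151
[302. 223.] 44 0.078 [ 0.5239 -0.1298] size [0.014 0.012] ang -120.7 r 0.151
```

View pics/c2.png

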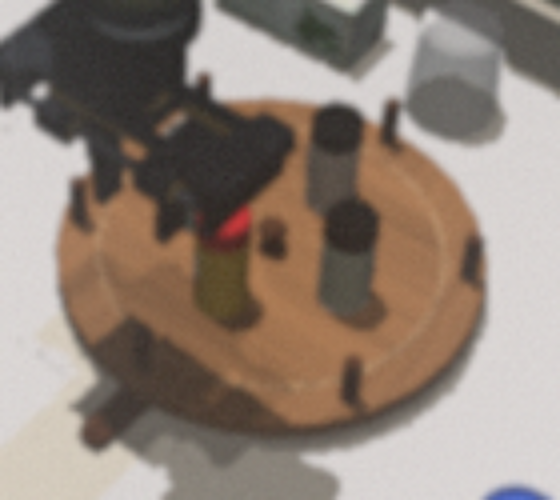

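The crop shows the jars and tin upright and turned with the table. Turn so far is 88°, and the pegs are now at 0/60/…/180°. For the second sweep I'll straddle the 180° peg and take it to about 267°.

Emit:
step_arm --steps '[[0.5,[0.08,0,0.6],[0,0,0]],[0.5,[0,0,0.9],[0,0,0]],[0.5,[0,0,0.9],[0,0,0]],[0.5,[0,0,0.9],[0,0,0]],[0.5,[0,0,0.9],[0,0,0]],[0.5,[0,0,0.9],[0,0,0]],[0.5,[0,0,0.7],[0,0,0]],[0.5,[0,0,0.25],[0,0,0]]]'

```text
clock: 11.63
tool_pos: [0.451, 0.0007, 0.0475]
eef_rot: [-0.0, 1.0, 0.0, -0.002]
wrist_force: [-1.3, -0.4, -0.6]
gripper_width: 0.5
finger_force: 0.0
```

Emit:
step_arm --steps '[[0.3,[0,0,0],[0,0,0]],[0.3,[0,0,0],[0,0,0]],[0.3,[0,0.05,0],[0,0,0]],[0.3,[0,0.05,0],[0,0,0]],[0.3,[0,0.05,0],[0,0,0]],[0.3,[0,0.05,0],[0,0,0]],[0.3,[0,0.05,0],[0,0,0]],[0.3,[0,0.05,0],[0,0,0]]]'

```text
clock: 12.3
tool_pos: [0.4534, -0.0068, 0.0504]
eef_rot: [-0.0, 1.0, -0.0, 0.0]
wrist_force: [0.1, 0.4, 0.8]
gripper_width: 0.303
finger_force: 0.6
```

Emit:
step_arm --steps '[[0.3,[0.003,0.052,0],[0,0,-0.2]],[0.3,[0.005,0.105,0],[0,0,-0.3]],[0.3,[0.008,0.157,0],[0,0,-0.4]],[0.3,[0.009,0.21,0],[0,0,-0.5]],[0.3,[0.009,0.262,0],[0,0,-0.6]],[0.3,[0.007,0.262,0],[0,0,-0.5]],[0.3,[0.006,0.262,0],[0,0,-0.5]],[0.3,[0.006,0.262,0],[0,0,-0.5]]]'

```text
clock: 12.97
tool_pos: [0.4604, -0.0455, 0.0502]
eef_rot: [-0.0, 0.988, 0.154, 0.0]
wrist_force: [-0.0, 0.6, 0.3]
gripper_width: 0.301
finger_force: 0.6
```

Emit:
step_arm --steps '[[0.3,[0.006,0.262,0],[0,0,-0.5]],[0.3,[0.006,0.262,0],[0,0,-0.5]],[0.3,[0.006,0.262,0],[0,0,-0.5]],[0.3,[0.006,0.262,0],[0,0,-0.5]],[0.3,[0.006,0.262,0],[0,0,-0.5]],[0.3,[0.006,0.262,0],[0,0,-0.5]],[0.3,[0.006,0.262,0],[0,0,-0.5]],[0.3,[0.006,0.262,0],[0,0,-0.5]]]'

```text
clock: 13.63
tool_pos: [0.4841, -0.0917, 0.05]
eef_rot: [-0.0, 0.946, 0.323, -0.0]
wrist_force: [0.0, 1.6, 1.5]
gripper_width: 0.3
finger_force: 0.6
```

Emit:
step_arm --steps '[[0.3,[0.006,0.262,0],[0,0,-0.5]],[0.3,[0.006,0.262,0],[0,0,-0.5]],[0.3,[0.006,0.262,0],[0,0,-0.5]],[0.3,[0.006,0.262,0],[0,0,-0.5]],[0.3,[0.006,0.262,0],[0,0,-0.5]],[0.3,[0.006,0.262,0],[0,0,-0.5]],[0.3,[0.006,0.262,0],[0,0,-0.5]],[0.3,[0.006,0.262,0],[0,0,-0.5]]]'

```text
clock: 14.3
tool_pos: [0.5224, -0.1271, 0.0498]
eef_rot: [-0.0, 0.876, 0.482, -0.001]
wrist_force: [-0.9, 0.8, 1.5]
gripper_width: 0.296
finger_force: 0.6
```

Emit:
step_arm --steps '[[0.3,[0.006,0.262,0],[0,0,-0.5]],[0.3,[0.006,0.262,0],[0,0,-0.5]],[0.3,[0.006,0.262,0],[0,0,-0.5]],[0.3,[0.006,0.262,0],[0,0,-0.5]],[0.3,[0.006,0.262,0],[0,0,-0.5]],[0.3,[0.006,0.262,0],[0,0,-0.5]],[0.3,[0.006,0.262,0],[0,0,-0.5]],[0.3,[0.006,0.262,0],[0,0,-0.5]]]'

```text
clock: 14.97
tool_pos: [0.5704, -0.1473, 0.0498]
eef_rot: [-0.0, 0.779, 0.627, -0.001]
wrist_force: [-0.8, 0.2, 1.9]
gripper_width: 0.303
finger_force: 0.6
```

Emit:
step_arm --steps '[[0.3,[0.006,0.262,0],[0,0,-0.5]],[0.3,[0.006,0.262,0],[0,0,-0.5]],[0.3,[0.004,0.21,0],[0,0,-0.4]],[0.3,[0.004,0.183,0],[0,0,-0.35]],[0.3,[0.002,0.131,0],[0,0,-0.25]],[0.3,[0.001,0.079,0],[0,0,-0.15]],[0.3,[0,0.026,0],[0,0,-0.05]],[0.3,[0,0,0],[0,0,0]]]'

```text
clock: 15.63
tool_pos: [0.5994, -0.1503, 0.0499]
eef_rot: [-0.0, 0.716, 0.698, -0.0]
wrist_force: [0.3, -0.3, -0.5]
gripper_width: 0.298
finger_force: 0.2
```

```bash
python3 - <<'E'
from h import *
o=observe();print(o["clock"],o["tool_pos"])
s=snapshot("scene");V=world(s);blobs(V,cx=.601);tongue(V,s["frame"],cx=.601)
cv2.imwrite("pics/c3.png",cv2.resize(s["frame"][130:255,215:355],None,fx=4,fy=4))
E
```

```text
15.6333 [ 0.59935566 -0.15032059  0.04985417]
[293. 151.] 33 0.078 [0.7349 0.065 ] size [0.011 0.012] ang 25.9 r 0.149
[247. 160.] 31 0.079 [0.6105 0.1493] size [0.012 0.013] ang 86.4 r 0.15
[267. 172.] 198 0.112 [0.6009 0.0641] size [0.026 0.03 ] ang 90.1 r 0.064
[299. 172.] 174 0.112 [ 0.6614 -0.0101] size [0.029 0.036] ang -9.5 r 0.061
[267. 195.] 466 0.105 [0.5301 0.0027] size [0.061 0.059] ang 177.8 r 0.071
[282. 187.] 40 0.062 [ 5.994e-01 -2.000e-04] size [0.018 0.02 ] ang -173.5 r 0.002
[299. 194.] 149 0.112 [ 0.5898 -0.0663] size [0.028 0.033] ang -99.6 r 0.067
[234. 195.] 43 0.079 [0.476  0.0846] size [0.014 0.013] ang 145.9 r 0.151
[271. 224.] 43 0.08 [ 0.4646 -0.0649] size [0.011 0.011] ang -154.6 r 0.151
tongue 36 [ 0.4077 -0.0041  0.0082] y range [-0.0118  0.007 ]
```

View pics/c3.png

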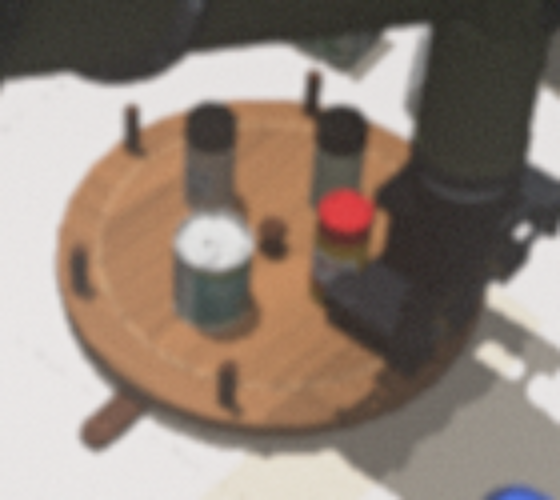

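The crop shows the tin, at about (212,245), nearly in line with the tongue and about 1.5° short, with everything standing. I'll nudge it, release, lift, and check.

Emit:
step_arm --steps '[[0.3,[0,0.03,0],[0,0,-0.05]],[0.3,[0,0.05,0],[0,0,-0.1]],[0.3,[0,0.05,0],[0,0,-0.1]],[0.3,[0,0.03,0],[0,0,-0.05]],[0.3,[0,0,0],[0,0,0]],[0.3,[0,0,0],[0,0,0]],[0.45,[0,-0.1,0],[0,0,0]],[0.45,[0,-0.1,0],[0,0,0]]]'

```text
clock: 16.35
tool_pos: [0.5988, -0.1501, 0.0503]
eef_rot: [0.0, 0.707, 0.707, 0.0]
wrist_force: [-0.8, -0.2, -0.9]
gripper_width: 0.384
finger_force: 0.0
```

Emit:
step_arm --steps '[[0.45,[0,0,-0.3],[0,0,0]],[0.45,[0,0,-0.7],[0,0,0]],[0.45,[0,0,-1],[0,0,0]],[0.45,[0,0,-1],[0,0,0]],[0.45,[0,0,-1],[0,0,0]],[0.45,[0,0,-1],[0,0,0]],[0.45,[0,0,-1],[0,0,0]],[0.45,[0,0,-1],[0,0,0]]]'

```text
clock: 17.02
tool_pos: [0.5985, -0.1501, 0.2273]
eef_rot: [0.001, 0.707, 0.707, 0.0]
wrist_force: [0.7, -0.4, -1.0]
gripper_width: 0.451
finger_force: 0.0
```

```bash
python3 - <<'E'
from h import *
o,T,s,V=wrist();print(o["clock"],o["tool_pos"]);blobs(V,cx=.603);tongue(V,s["frame"],cx=.603)
s=snapshot("scene");print("scene");V=world(s);blobs(V,cx=.601);tongue(V,s["frame"])
E
```

```text
17.0167 [ 0.59848672 -0.1501136   0.22728033]
[187.  35.] 3831 0.104 [ 0.532  -0.0014] size [0.056 0.055] ang -178.9 r 0.071
[318.  54.] 774 0.112 [ 0.6675 -0.0114] size [0.03  0.028] ang -10.0 r 0.065
[260.  44.] 384 0.062 [ 6.033e-01 -4.000e-04] size [0.023 0.022] ang -50.9 r 0.0
[139. 110.] 228 0.078 [ 0.4708 -0.0695] size [0.013 0.013] ang -152.3 r 0.149
[372. 121.] 218 0.078 [ 0.7293 -0.0804] size [0.013 0.012] ang -32.5 r 0.15
[254. 182.] 157 0.079 [ 0.5968 -0.15  ] size [0.012 0.013] ang -92.4 r 0.15
tongue 377 [ 0.4113 -0.0005  0.0086] y range [-0.0125  0.0121]
scene
[291. 151.] 33 0.078 [0.7314 0.0689] size [0.014 0.011] ang 27.9 r 0.147
[246. 161.] 35 0.079 [0.6085 0.1502] size [0.013 0.014] ang 87.2 r 0.15
[266. 172.] 207 0.113 [0.6005 0.0679] size [0.029 0.037] ang 90.5 r 0.068
[298. 172.] 168 0.11 [ 0.6615 -0.0087] size [0.023 0.031] ang -8.2 r 0.061
[269. 195.] 503 0.105 [5.313e-01 5.000e-04] size [0.058 0.058] ang 179.6 r 0.07
[300. 196.] 209 0.112 [ 0.5903 -0.0662] size [0.028 0.034] ang -99.1 r 0.067
[235. 196.] 33 0.078 [0.4748 0.079 ] size [0.012 0.012] ang 148.0 r 0.149
[323. 212.] 43 0.077 [ 0.5931 -0.1502] size [0.013 0.012] ang -93.0 r 0.15
[273. 224.] 43 0.079 [ 0.4688 -0.069 ] size [0.012 0.013] ang -152.4 r 0.149
tongue 26 [ 0.4079 -0.0059  0.0082] y range [-0.0116  0.0074]
```

Emit:
step_arm --steps '[[0.45,[0,0,0],[0,0,0]],[0.45,[0,0,0],[0,0,0]],[0.45,[0,0,0],[0,0,0]],[0.45,[0,0,0],[0,0,0]],[0.45,[0,0,0],[0,0,0]],[0.45,[0,0,0],[0,0,0]],[0.45,[0,0,0],[0,0,0]],[0.45,[0,0,0],[0,0,0]]]'

```text
clock: 17.78
tool_pos: [0.5985, -0.1503, 0.2249]
eef_rot: [-0.0, 0.707, 0.707, -0.0]
wrist_force: [-0.2, 0.9, 0.9]
gripper_width: 0.449
finger_force: 0.0
```

```bash
python3 -c "
from plant import bot
print(bot.close_job())"
```

```text
the job is handed in; nothing more can be done
None
```

The job is handed in at 17.8 s: the tin stands in line with the tongue to within about 1°, the tin and jars are all upright on the turntable, and the fingers are lifted clear with the turntable at rest.

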